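# Park the red bench stop

### The arm

A 6-joint arm with a two-finger parallel gripper is mounted at the origin on the work surface. World frame = base frame: x ahead of the robot, y to its left, z up, the work surface at z = 0. Lengths are in mm, angles in rad, forces in N, time in s.
With the tool pointing down it reaches from about 350 to 875 mm from the base axis. Payload 4.2 kg.
Tool frame: the origin (TCP) lies between the finger pads; the fingertips stand 22 mm ahead of it and the grasp point (between the pads) lies 3 mm ahead of it (manip.tip_reach is the distance from the TCP to the fingertips, in mm); z points along the fingers, y is the line along which they close (so a half turn about z gives the same grasp; the last joint's range is limited). The gripper opens to 85 mm and grips with 20 to 120 N. Pads are 22 mm wide; open, the fingers measure 114 mm over their backs; the gripper's body (76 mm by 85 mm) begins 54 mm behind the grasp point. The pads swing forward as they close: fully open they stand 13 mm farther back than shut.
Start: joints at [-1.076, 0.385, 0.008, 0, -1.194, -0.259], TCP at [146.031, -607.68, 253.312] pointing down, gripper open.
Joint ranges: [-3.14, 3.14], [-1.21, 2.06], [-1.07, 1.41], [-3.16, 2.05], [-2.99, -0.16], [-3.1, 3.1]. Speed limits (rad/s): [2.79, 2.79, 3.14, 3.14, 3.14, 3.14].

### API

Orientations are given as a rotation vector (axis times angle).
In Python, from bench import manip, eyes, sensors gives the robot as it stands (manip), with the cameras (eyes) and the readings (sensors).
- The arm moves only by the tool jog_arm, called after "Emit:" by a JSON object that holds its "op" and its "data", one argument or row to a line. Schema: {"type":"object","properties":{"deltas":{"type":"string"},"aperture":{"type":"number"},"grip_n":{"type":"number"},"only":{"type":"string"},"quiet":{"type":"boolean"},"lines":{"type":"string"}},"required":["deltas"],"additionalProperties":false}. deltas is a string of 1 to 12 rows, parted by a bar, with the numbers parted by commas; each row has 6 numbers: dx, dy, dz in mm, then a rotation vector rx, ry, rz in rad; each row shifts and turns the commanded pose from where the row before left it, along the tool's axes as they then stand; what a row does not reach is not made up. A row lasts 1/12 s, in which the tool goes at most 41.7 mm and 0.125 rad, less where a joint would pass 70% of its speed; a pose out of reach is approached as far as the arm can. aperture is the finger opening in mm, set as the call begins (left out keeps the last). The fingers move at their own pace and stop on an object; grip_n is the grip in N (left out, the last holds). Time passes only in rows, so rows that do not move let the fingers close. The tool returns the time, the measured TCP pose, the force, the opening and the grip force at its end. only (a regular expression) keeps the lines of the reply that match it, lines (a string "A,B") keeps lines A to B, and quiet returns only ok. Input that does not fit is refused with a message, and nothing moves.
- sensors.read_state(): the state, without advancing time (a new reading comes with each control period).
- eyes.camera(name): name is "scene" or "top"; returns the picture (420x560x3 uint8, red, green, blue); there is no depth.
- eyes.calibration(name): a dict with "mtx" (3x3 intrinsics, pixels), "origin" and "attitude" of the camera in the world. Camera axes: x right, y down, z forward; pixel columns grow to the right and rows downward; lengths in mm; the calibration is good to about 2 mm. A picture is of the moment at which its call begins. calibration takes no time and is no camera call.
- manip.hand_in(): hands the job in; it is judged then, once.
The state is a dict: "t": time; "joints": joint angles; "joint_velocities": joint speeds; "joint_torque": joint torques, N m; "eef_pos": TCP position; "eef_rot": TCP orientation; "ft_force": force on the tool from outside, world axes, zero at the start; "ft_torque": the same for the moment, N m; "gripper_width": finger opening in mm; "grip_force": force on a finger pad.
Only numpy, scipy, OpenCV 4.12 (cv2) and the standard library are available. Lean on these libraries where they do the work, as an engineer would, in place of code of your own. Each camera call takes 0.05 s, during which the arm holds its last target. There are 200 camera calls.

### The job

A board is about to be laid across the bench and the red spring stop stands in its way. Push the red stop down into its housing and, while it is still held down, push the brass lock slide on that same housing all the way across by its high bridge, so that the slide's keeper bar traps the stop down when you let go. Leave the blue stop up.

Things in the scene. Friction and masses are not known exactly. Their poses are not given: they have to be found in the camera images.
- red_pad (a point): Centre of the top of the red-capped steel stop bar, 36 (x) x 110 mm (y), in a fixed grey housing 100 x 170, 40 high; top 34 mm above the housing (z = 74 mm) when up. Sinks with it. z up; +y along the bar: the way the slide closes. Shut fingertips pressed on the cap at y -20 mm, inside the slide's window, then dragged to +y meet the bridge and carry the slide along; the cap ends at y +55.
- red_stop (a joint): Depth the red stop is pressed in, m: 0 up, 0.030 hard bottom. Spring: 4 N at the top, 8.5 N at the bottom. The keeper bar passes over the stop only when it is 0.018 or deeper (0.022 to 0.029 is comfortable), else it butts against the bar's end. Trapped, the stop rests at about 0.018.
- red_slide (a joint): Travel to +y of the brass slide, m: 0 open (starts 0-0.010), 0.040 shut; moves at 2 N, stays put. Frame round the bar: 2 rails 54 mm apart, 12 high; low keeper bar at -y, 14 wide, 16-26 mm above housing; high bridge over the bar, 10 thick, 38-50 mm above housing. Open, the window spans y -67 (keeper) to +9 mm (bridge face) from red_pad; moves with the slide. Keeper is over the stop from 0.012.
- blue_pad (a point): Centre of the top of the blue-capped stop; stop, housing, slide and axes otherwise the same as the red one's. To be left up.

How it is judged:
By the outcome, as a careful person would: the job done as asked, in the order asked, and still so for the second after the job is handed in, with the robot touching nothing.
It also fails if it takes over 32 s, if anything falls off the work surface, if the arm or the gripper's body presses on something with over 40 N, if the wrist force passes 120 N, or if a joint passes its speed limit or range.

## Working session

There is one attempt and no reset: what is moved stays moved. The work goes in short steps, Python scripts to look and compute and a tool call to move; the robot and the scene stay as the last step left them, time stands still between calls to the robot, and variables do not carry over. Pictures are saved under pics/ and viewed, at most 10 in all, crops included, and the job is handed in when it is done.

```bash
mkdir -p pics; ls; python3 - <<'E'
from bench import manip, eyes, sensors
import cv2
for n in("scene","top"):
    cv2.imwrite(f"pics/{n}0.png",eyes.camera(n)[:,:,::-1]); c=eyes.calibration(n); print(n,c)
s=sensors.read_state();print(s['t'],s['eef_pos'],s['eef_rot'],s['gripper_width'],manip.tip_reach)
E
```

```text
bench.py
pics
scene {'mtx': array([[417.6463035 ,   0.        , 280.19005704],
       [  0.        , 417.6463035 , 208.26272965],
       [  0.        ,   0.        ,   1.        ]]), 'origin': array([814.27312612, 321.98232705, 655.32606776]), 'attitude': array([-0.97269328, -2.64120145,  0.80942397])}
top {'mtx': array([[403.61105128,   0.        , 279.6105597 ],
       [  0.        , 403.61105128, 201.68354016],
       [  0.        ,   0.        ,   1.        ]]), 'origin': array([472.63229929,  18.35399369, 868.81048594]), 'attitude': array([-2.21838575,  2.1759369 , -0.12863215])}
0.1 [ 145.9344772  -607.23386501  252.34507566] [ 3.69306202e-01 -3.11948680e+00 -3.01149186e-03] 85.64483904523266 22.0
```

View pics/top0.png

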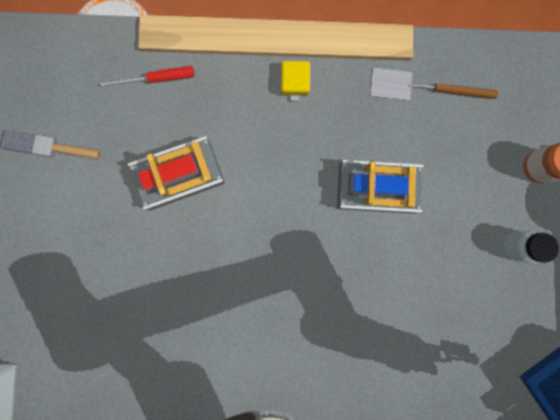

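View pics/scene0.png

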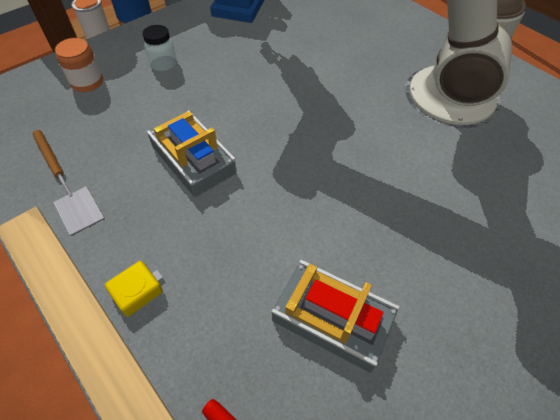

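The red housing is at about (175,173) in top and (335,315) in scene. The blue one is at (381,186) in top. Next I'll enlarge the red one.

```bash
python3 - <<'E'
import cv2,numpy as np
a=cv2.imread("pics/top0.png")[125:220,115:235];b=cv2.imread("pics/scene0.png")[255:375,260:410]
a=cv2.resize(a,None,fx=6,fy=6,interpolation=cv2.INTER_CUBIC);cv2.imwrite("pics/a.png",a)
b=cv2.resize(b,None,fx=5,fy=5,interpolation=cv2.INTER_CUBIC);cv2.imwrite("pics/b.png",b)
E
```

```text
(no output)
```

View pics/a.png

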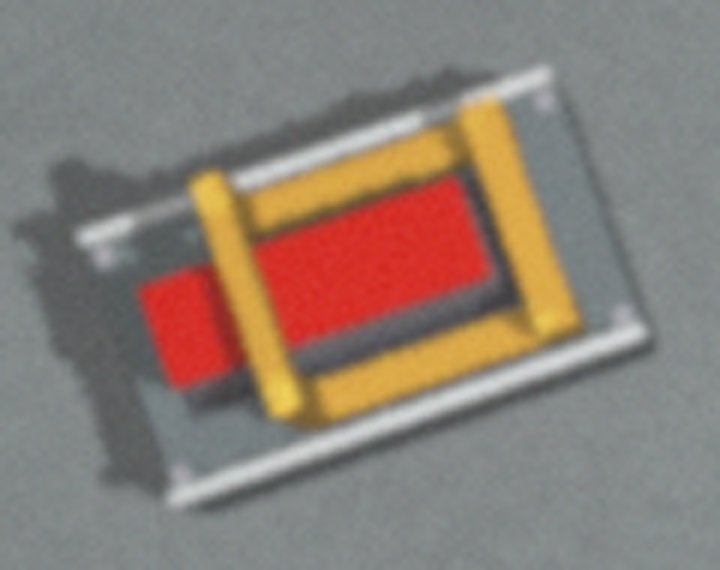

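View pics/b.png

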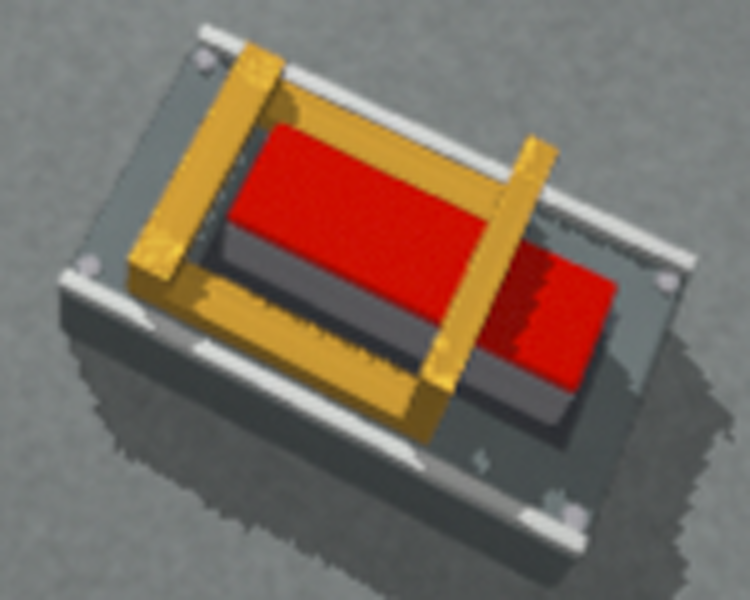

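Crop a (6x): the red cap corners are at (138,287), (460,180), (497,275) and (178,390). The narrow high bridge is on the left and the wide low keeper on the right, so +y points left in the top image. Crop b (5x) agrees: cap corners (617,285), (285,122), (228,215) and (575,392), with the bridge on the right.

```bash
cat >h.py <<'E'
import numpy as np
from scipy.spatial.transform import Rotation as R
from bench import manip, eyes, sensors
def proj(n,px,z):
    c=eyes.calibration(n);px=np.atleast_2d(px).astype(float)
    r=np.c_[px,np.ones(len(px))]@np.linalg.inv(c["mtx"]).T@R.from_rotvec(c["attitude"]).as_matrix().T
    o=c["origin"];return (o+r*((z-o[2])/r[:,2])[:,None])[:,:2]
E
python3 - <<'E'
from h import *
T=lambda p:np.array(p)/6+[115,125]
S=lambda p:np.array(p)/5+[260,255]
P={"top":T([(138,287),(460,180),(497,275),(178,390)]),"scene":S([(617,285),(285,122),(228,215),(575,392)])}
for n,p in P.items():
    q=proj(n,p,74);c=q.mean(0);u=(q[0]+q[3]-q[1]-q[2])/2;L=np.linalg.norm(u)
    print(n,q.round(),c.round(1),"len",L,np.linalg.norm(q[0]-q[3]),"yaw +y",np.arctan2(u[1],u[0]))
    uy=u/L
    b={"top":T([(228,172),(300,405)]),"scene":S([(523,140),(430,385)])}[n]
    print("bridge -y edge top along y", (proj(n,b,90)-c)@uy)
s=sensors.read_state();M=R.from_rotvec(s['eef_rot']).as_matrix();print(M.round(3))
E
```

```text
top [[588. 269.]
 [626. 166.]
 [595. 153.]
 [555. 255.]] [591.1 210.7] len 109.87825712802331 36.54614134970547 yaw +y 1.9353553794339662
bridge -y edge top along y [13.09039563 15.49035155]
scene [[557. 259.]
 [595. 159.]
 [628. 170.]
 [589. 272.]] [592.1 214.9] len 107.52983229494693 35.03229757994572 yaw +y 1.9353714665369388
bridge -y edge top along y [12.76516922 17.68776711]
[[-0.972 -0.234 -0.001]
 [-0.234  0.972  0.002]
 [ 0.     0.002 -1.   ]]
```

The two views agree to about 4 mm and the sizes match (110 x 36). I take the pad at (591.6, 212.5), with +y at 1.935 rad and the slide at about 5 mm. Tool y will lie along the bar.

Emit:
{"op": "jog_arm", "data": {
  "deltas": "0,0,0,0,0,-0.064 | 0,0,0,0,0,-0.064 | -30,25,0,0,0,0 | -30,25,0,0,0,0 | -30,25,0,0,0,0 | -30,25,0,0,0,0 | -30,25,0,0,0,0 | -30,25,0,0,0,0 | -30,25,0,0,0,0 | -30,25,0,0,0,0 | -30,25,0,0,0,0 | -30,25,0,0,0,0",
  "aperture": 0,
  "grip_n": 60
}}

```text
t: 1.1
eef_pos: [337.6, -265.4, 253.2]
eef_rot: [0.568, -3.09, -0.0]
ft_force: [0.4, 0.6, 0.2]
gripper_width: 0.1
grip_force: 0.0
```

Emit:
{"op": "jog_arm", "data": {
  "deltas": "-30,25,0,0,0,0 | -30,25,0,0,0,0 | -30,25,0,0,0,0 | -30,25,0,0,0,0 | -30,25,0,0,0,0 | -30,25,0,0,0,0 | -30,25,0,0,0,0 | -30,25,0,0,0,0 | -30,25,0,0,0,0 | -30,25,0,0,0,0 | -30,25,0,0,0,0 | 0,0,0,0,0,0"
}}

```text
t: 2.1
eef_pos: [550.8, 112.1, 252.0]
eef_rot: [-0.575, 3.088, 0.0]
ft_force: [0.1, -0.9, 0.2]
gripper_width: -0.2
grip_force: 0.0
```

```bash
cat >>h.py <<'E'
C=np.array([591.6,212.5]);A=1.9354;uy=np.array([np.cos(A),np.sin(A)]);ux=np.array([uy[1],-uy[0]])
def where():
    s=sensors.read_state();d=s['eef_pos'][:2]-C;M=R.from_rotvec(s['eef_rot']).as_matrix()
    f=s['ft_force']
    print("t",s['t'],"bar x,y",(d@ux).round(1),(d@uy).round(1),"tip z",(s['eef_pos'][2]-22).round(1),"F x,y,z",(f[:2]@ux).round(1),(f[:2]@uy).round(1),f[2].round(1),"w",round(s['gripper_width'],1))
    print("yaw err",np.arctan2(M[1,1],M[0,1])-A,"tool z",M[:,2].round(3))
E
python3 -c "
from h import *;where()"
```

```text
t 2.1 bar x,y -73.9 -79.2 tip z 230.0 F x,y,z -0.2 -0.9 0.2 w -0.2
yaw err 0.0037676768838970087 tool z [ 0.001  0.    -1.   ]
```

Emit:
{"op": "jog_arm", "data": {
  "deltas": "-18.5,14.8,0,0,0,0 | -18.5,14.8,0,0,0,0 | -18.5,14.8,0,0,0,0 | -18.5,14.8,0,0,0,0 | 0,0,30,0,0,0 | 0,0,30,0,0,0 | 0,0,30,0,0,0 | 0,0,30,0,0,0 | 0,0,10,0,0,0 | 0,0,0,0,0,0 | 0,0,0,0,0,0"
}}

```text
t: 3.02
eef_pos: [596.6, 188.8, 123.8]
eef_rot: [-0.569, 3.089, -0.001]
ft_force: [-0.1, 1.1, 1.2]
gripper_width: -0.1
grip_force: 0.0
```

```bash
python3 -c "
from h import *;where()
import cv2
a=eyes.camera('top')[125:220,115:235,::-1];b=eyes.camera('scene')[235:385,240:430,::-1]
a=cv2.resize(a,None,fx=3.3,fy=3.3);b=cv2.resize(b,None,fx=2.09,fy=2.09)
h=min(len(a),len(b));cv2.imwrite('pics/c.png',np.hstack([a[:h],b[:h]]))"
```

```text
t 3.0167 bar x,y -3.7 -23.9 tip z 101.8 F x,y,z 0.3 1.1 1.2 w -0.1
yaw err -0.0003603855668954381 tool z [ 0.001 -0.    -1.   ]
```

View pics/c.png

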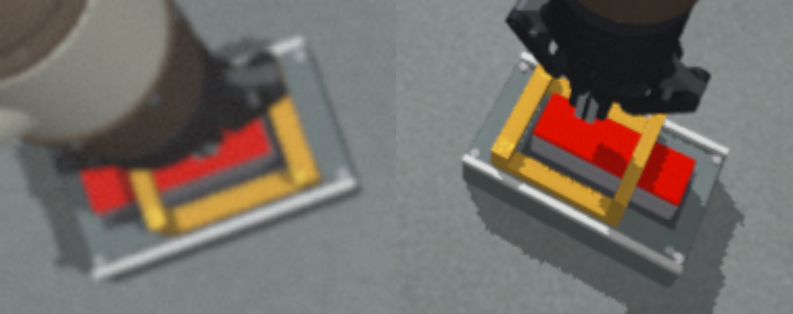

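The tips (right half, about (590,110)) sit above the cap inside the window. The wide knuckles lie along the bar towards the bridge, so I'll turn the tool 90° to put the closing line across the bar.

```bash
python3 -c "
from h import *;print(sensors.read_state()['joints'])"
```

```text
[ 5.65072706e-01  4.97239660e-01 -1.54626393e-01  7.80161215e-04
 -9.14807693e-01 -1.77215214e+00]
```

Emit:
{"op": "jog_arm", "data": {
  "deltas": "0,0,-10,0,0,0.12 | 0,0,-10,0,0,0.12"
}}

```text
t: 3.28
eef_pos: [596.7, 189.1, 145.4]
eef_rot: [-0.185, 3.134, 0.002]
ft_force: [0.4, -0.1, 0.2]
gripper_width: -0.2
grip_force: 0.0
```

```bash
python3 -c "
from h import *;print(sensors.read_state()['joints'])"
```

```text
[ 5.65074734e-01  4.75840322e-01 -1.34328492e-01  2.99565879e-04
 -9.58019893e-01 -2.01782193e+00]
```

Emit:
{"op": "jog_arm", "data": {
  "deltas": "0,0,0,0,0,-0.121 | 0,0,0,0,0,-0.121 | 0,0,0,0,0,-0.121 | 0,0,0,0,0,-0.121 | 0,0,0,0,0,-0.121 | 0,0,0,0,0,-0.121 | 0,0,0,0,0,-0.121 | 0,0,0,0,0,-0.121 | 0,0,0,0,0,-0.121 | 0,0,0,0,0,-0.121 | 0,0,0,0,0,-0.121 | 0,0,0,0,0,-0.121"
}}

```text
t: 4.28
eef_pos: [597.1, 189.3, 146.0]
eef_rot: [-2.231, 2.206, -0.002]
ft_force: [-0.2, 0.2, 0.4]
gripper_width: 0.0
grip_force: 0.0
```

Emit:
{"op": "jog_arm", "data": {
  "deltas": "0,0,0,0,0,-0.121 | 0,0,0,0,0,-0.121 | 0,0,0,0,0,-0.117 | 0,0,0,0,0,0 | 0,0,0,0,0,0"
}}

```text
t: 4.7
eef_pos: [596.8, 189.1, 145.2]
eef_rot: [-2.582, 1.785, -0.002]
ft_force: [-0.1, -0.3, 0.4]
gripper_width: 0.1
grip_force: 0.0
```

```bash
python3 -c "
from h import *;where();s=sensors.read_state();print(s['joints'],R.from_rotvec(s['eef_rot']).as_matrix()[:,0]@np.r_[uy,0])"
```

```text
t 4.7 bar x,y -3.5 -23.7 tip z 123.2 F x,y,z -0.2 -0.2 0.4 w 0.1
yaw err -4.715919722207548 tool z [ 0.003  0.002 -1.   ]
[ 5.65082715e-01  4.75850555e-01 -1.34818995e-01  2.55786447e-04
 -9.56752123e-01 -2.04156007e-01] -0.9999936578908013
```

Emit:
{"op": "jog_arm", "data": {
  "deltas": "-4,-3.5,5,0,0,0 | 0,0,20,0,0,0 | 0,0,17,0,0,0 | 0,0,0,0,0,0"
}}

```text
t: 5.03
eef_pos: [595.9, 193.1, 97.8]
eef_rot: [2.58, -1.783, -0.006]
ft_force: [-0.6, 0.2, 0.2]
gripper_width: -0.3
grip_force: 0.0
```

```bash
python3 -c "
from h import *;where()"
```

```text
t 5.0333 bar x,y -2.9 -19.6 tip z 75.8 F x,y,z -0.5 0.4 0.2 w -0.3
yaw err -4.715407697142817 tool z [-0.006 -0.003 -1.   ]
```

Emit:
{"op": "jog_arm", "data": {
  "deltas": "0,0,5,0,0,0 | 0,0,5,0,0,0 | 0,0,5,0,0,0 | 0,0,0,0,0,0 | 0,0,0,0,0,0"
}}

```text
t: 5.45
eef_pos: [598.5, 194.1, 87.5]
eef_rot: [-2.586, 1.782, -0.002]
ft_force: [-1.9, 1.3, 4.4]
gripper_width: 0.1
grip_force: 2.4
```

```bash
python3 -c "
from h import *;where()"
```

```text
t 5.45 bar x,y -0.1 -19.6 tip z 65.5 F x,y,z -1.3 1.9 4.4 w 0.1
yaw err -4.71287239445358 tool z [ 0.002  0.001 -1.   ]
```

Emit:
{"op": "jog_arm", "data": {
  "deltas": "0,0,6,0,0,0 | 0,0,6,0,0,0 | 0,0,4.5,0,0,0 | 0,0,0,0,0,0 | 0,0,0,0,0,0"
}}

```text
t: 5.87
eef_pos: [598.7, 194.2, 71.3]
eef_rot: [-2.586, 1.781, -0.002]
ft_force: [-2.1, -0.2, 7.2]
gripper_width: -0.1
grip_force: 3.6
```

```bash
python3 -c "
from h import *;where()
import cv2
b=eyes.camera('scene')[235:385,240:430,::-1]
cv2.imwrite('pics/d.png',cv2.resize(b,None,fx=3.5,fy=3.5))"
```

```text
t 5.8667 bar x,y 0.1 -19.7 tip z 49.3 F x,y,z -2.0 0.6 7.2 w -0.1
yaw err -4.7126276248112955 tool z [ 0.002  0.001 -1.   ]
```

View pics/d.png

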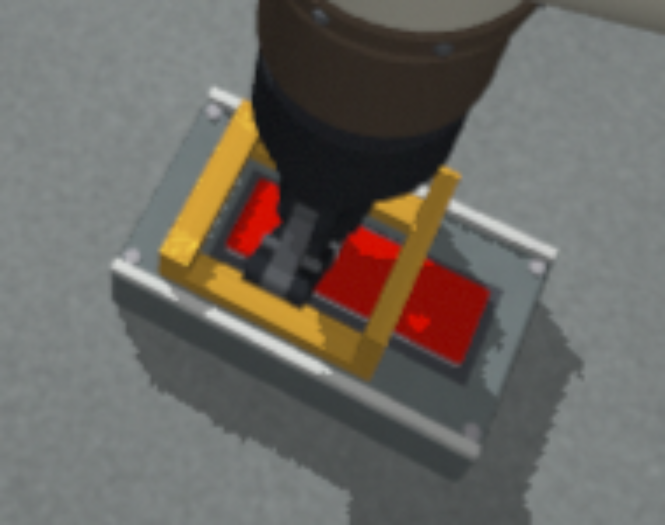

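The stop is pressed down and level with its surround. The tips sit at about (290,270) in the window, with the keeper and bridge clear on either side. Now the drag to +y (tool -x).

Emit:
{"op": "jog_arm", "data": {
  "deltas": "-4,0,0.7,0,0,0 | -5,0,0,0,0,0 | -5,0,0,0,0,0 | -5,0,0,0,0,0 | -5,0,0,0,0,0 | -5,0,0,0,0,0 | -5,0,0,0,0,0"
}}

```text
t: 6.5
eef_pos: [587.9, 224.5, 71.4]
eef_rot: [-2.586, 1.781, -0.006]
ft_force: [2.9, -6.4, 7.9]
gripper_width: -0.2
grip_force: 3.6
```

```bash
python3 -c "
from h import *;where()"
```

```text
t 6.5 bar x,y 0.8 12.6 tip z 49.4 F x,y,z 0.4 -7.1 7.9 w -0.2
yaw err -4.712619065265216 tool z [ 0.004 -0.001 -1.   ]
```

Emit:
{"op": "jog_arm", "data": {
  "deltas": "-4,0,0,0,0,0 | -4,0,0,0,0,0 | -4,0,0,0,0,0 | -4,0,0,0,0,0 | 0,0,0,0,0,0"
}}

```text
t: 6.92
eef_pos: [581.9, 240.0, 71.4]
eef_rot: [-2.586, 1.781, -0.005]
ft_force: [0.6, -4.5, 7.0]
gripper_width: 0.0
grip_force: 3.6
```

```bash
python3 -c "
from h import *;where()"
```

```text
t 6.9167 bar x,y 0.7 29.2 tip z 49.4 F x,y,z -1.1 -4.4 7.0 w 0.0
yaw err -4.712192433891007 tool z [ 0.004 -0.    -1.   ]
```

Emit:
{"op": "jog_arm", "data": {
  "deltas": "-3,0,0,0,0,0 | -3,0,0,0,0,0 | 0,0,0,0,0,0 | 0,0,0,0,0,0"
}}

```text
t: 7.25
eef_pos: [579.8, 245.3, 71.4]
eef_rot: [-2.586, 1.781, -0.005]
ft_force: [-0.1, -4.4, 7.6]
gripper_width: 0.1
grip_force: 3.6
```

```bash
python3 -c "
from h import *;where()"
```

```text
t 7.25 bar x,y 0.7 34.9 tip z 49.4 F x,y,z -1.6 -4.1 7.6 w 0.1
yaw err -4.712508027816577 tool z [ 0.004 -0.    -1.   ]
```

Emit:
{"op": "jog_arm", "data": {
  "deltas": "-1.5,0,0,0,0,0 | -1.5,0,0,0,0,0 | 0,0,0,0,0,0 | 0,0,0,0,0,0"
}}

```text
t: 7.58
eef_pos: [578.8, 247.9, 71.4]
eef_rot: [-2.586, 1.781, -0.005]
ft_force: [1.5, -5.7, 8.3]
gripper_width: 0.2
grip_force: 3.6
```

```bash
python3 -c "
from h import *;where()
import cv2
b=eyes.camera('scene')[235:385,240:430,::-1]
cv2.imwrite('pics/e.png',cv2.resize(b,None,fx=3.5,fy=3.5))"
```

```text
t 7.5833 bar x,y 0.7 37.6 tip z 49.4 F x,y,z -0.7 -5.9 8.3 w 0.2
yaw err -4.712629087051027 tool z [ 0.004 -0.001 -1.   ]
```

View pics/e.png

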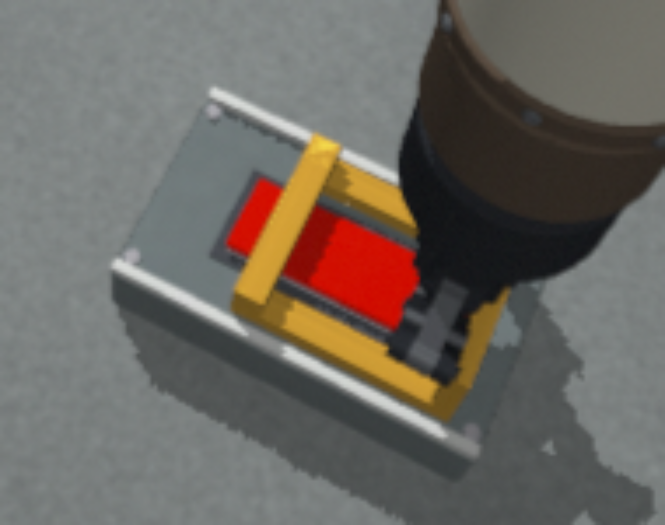

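The keeper now crosses over the cap, from about (325,145) to (250,300), and the bridge is past the tips near the far end of the housing. I'll keep pushing in small steps until the end stop shows in the force.

Emit:
{"op": "jog_arm", "data": {
  "deltas": "-1.5,0,0,0,0,0 | 0,0,0,0,0,0 | 0,0,0,0,0,0"
}}

```text
t: 7.88
eef_pos: [578.7, 248.0, 71.4]
eef_rot: [-2.586, 1.783, -0.007]
ft_force: [5.1, -9.1, 7.5]
gripper_width: -0.6
grip_force: 3.6
```

Emit:
{"op": "jog_arm", "data": {
  "deltas": "-1.5,0,0,0,0,0 | 0,0,0,0,0,0 | 0,0,0,0,0,0"
}}

```text
t: 8.13
eef_pos: [578.7, 248.1, 71.4]
eef_rot: [2.586, -1.783, 0.008]
ft_force: [7.4, -14.0, 6.7]
gripper_width: 0.2
grip_force: 3.6
```

```bash
python3 -c "
from h import *;where()"
```

```text
t 8.1333 bar x,y 0.6 37.9 tip z 49.4 F x,y,z 1.9 -15.7 6.7 w 0.2
yaw err -4.713481139408238 tool z [ 0.004 -0.004 -1.   ]
```

The slide is at its end stop: position is stuck while the force climbs to 16 N. I'll back off 6 mm and lift clear.

Emit:
{"op": "jog_arm", "data": {
  "deltas": "4,0,0,0,0,0 | 4,0,0,0,0,0 | 2,0,0,0,0,0 | 0,0,-5,0,0,0 | 0,0,-10,0,0,0 | 0,0,-30,0,0,0 | 0,0,-40,0,0,0 | 0,0,-40,0,0,0 | 0,0,-40,0,0,0"
}}

```text
t: 8.88
eef_pos: [578.8, 241.9, 235.8]
eef_rot: [2.586, -1.782, -0.001]
ft_force: [-0.1, 2.1, -0.6]
gripper_width: -0.0
grip_force: 0.0
```

Emit:
{"op": "jog_arm", "data": {
  "deltas": "0,40,0,0,0,0 | 0,40,0,0,0,0 | 0,40,0,0,0,0 | 0,40,0,0,0,0 | 0,40,0,0,0,0 | 0,0,0,0,0,0 | 0,0,0,0,0,0 | 0,0,0,0,0,0"
}}

```text
t: 9.55
eef_pos: [392.7, 171.3, 234.9]
eef_rot: [-2.586, 1.781, -0.001]
ft_force: [0.6, 0.1, -0.1]
gripper_width: -0.1
grip_force: 0.0
```

```bash
python3 -c "
from h import *;where()
import cv2
a=eyes.camera('top')[:,:,::-1];b=eyes.camera('scene')[235:385,240:430,::-1]
cv2.imwrite('pics/f.png',np.hstack([cv2.resize(a[125:220,115:235],(390,309)),cv2.resize(b,(390,309))]))"
```

```text
t 9.55 bar x,y -200.5 32.5 tip z 212.9 F x,y,z 0.6 -0.2 -0.1 w -0.1
yaw err -4.712644200823179 tool z [ 0.001  0.001 -1.   ]
```

View pics/f.png

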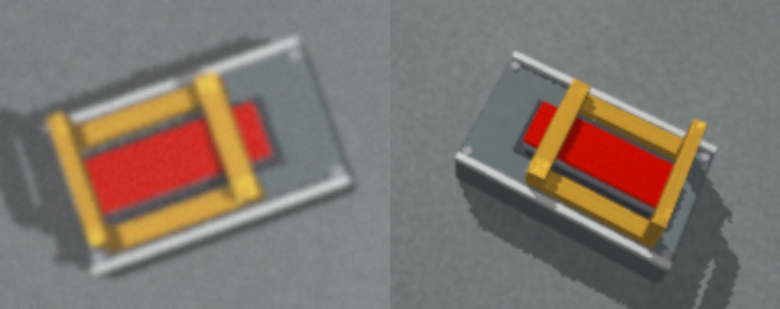

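Both views show the keeper across the depressed red cap (about (230,140) in the left half). The slide is fully over, with the bridge at the cap's far end, and the gripper is clear.

```bash
python3 -c "
from bench import manip, eyes, sensors;print(manip.hand_in())"
```

```text
the job is handed in; nothing more can be done
None
```

The red stop is held down under the keeper bar with the slide pushed to its end stop, the blue stop was not touched, and the job is handed in at about 9.7 s; the judge gave no verdict.

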